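# Zero the coating gauge, then hold it square on the ring mark

## Robot

A 6-joint arm with a two-finger parallel gripper is mounted at the origin on the work surface. World frame = base frame: x ahead of the robot, y to its left, z up, the work surface at z = 0. Lengths are in m, angles in rad, forces in N, time in s.
With the tool pointing down it reaches from about 0.35 to 0.875 m from the base axis. Payload 4.2 kg.
Tool frame: the origin (TCP) lies at the very end of the fingers, on their centre line; the grasp point (between the pads) lies 19 mm behind it; z points along the fingers, y is the line along which they close (so a half turn about z gives the same grasp; the last joint's range is limited). The gripper opens to 87 mm and grips with 3 to 60 N. Pads are 19 mm wide; open, the fingers measure 117 mm over their backs; the gripper's body (75 mm by 190 mm) begins 51 mm behind the grasp point.
Start: joints at [1.411, 0.385, 0.008, 0, -1.194, -0.259], TCP at [0.254, 0.571, 0.189] pointing down, gripper open.
Joint ranges: [-3.14, 3.14], [-1.21, 2.06], [-1.07, 1.41], [-3.16, 2.05], [-2.99, -0.16], [-3.1, 3.1]. Speed limits (rad/s): [2.79, 2.79, 3.14, 3.14, 3.14, 3.14].

## Interface

Orientations are given as a 3x3 rotation matrix whose columns are the frame's x, y, z axes.
In Python, from rig import * gives the robot as it stands. Calls block until the motion is done:
- reach(position, orientation): joint-space move of the TCP to a pose.
- line_to(position, attitude=None, vel=0.15, contact_N=None): straight line of the TCP; attitude=None keeps the orientation; vel is the mean speed in m/s. With contact_N (N) it stops when the force on the tool has changed by that much, and returns True; else False.
- movej(angles): joint-space move.
- gripper_to(opening, grasp_force=None): finger opening in m; grasp_force is the grip in N (None keeps the last); returns when the fingers have stopped.
- hold(seconds).
- inverse_kinematics(position, orientation): joint angles nearest the present ones, or None.
- get_obs(): the state.
- snapshot(name): name is "side" or "top" or "wrist"; returns a dict with "pixels" (400x640x3 uint8, red, green, blue), "z_map" (400x640 float32, m along the optical axis (not along the pixel's ray), 0 where there is no reading), "fx", "fy", "cx", "cy" (pixels), "position" and "rotation" of the camera in the world. Camera axes: x right, y down, z forward; pixel columns grow to the right and rows downward; lengths in m; the calibration is good to about 2 mm. A picture is of the moment at which its call begins.
A pose or a line that the arm cannot do raises PlanningError and nothing moves.
- job_done(): hands the job in; it is judged then, once.
Trained networks look in a picture, given as the dict that the camera call returned (one of the last four; its "shot" number tells which), for a name from the list of things; names that differ only in an ending like _2 or _b are one class to them, and where a whole thing is asked for, a point or a joint stands for the part that bears it (a point fixed in the world has none). Each returns a list of dicts, best first, with "score" (0 to 1); they miss things now and then, are a little off and sometimes report something else, mostly with a low value. They report only what shows in the picture. A call takes as long as a camera call. They do not tell look-alikes from the thing itself.
- spot_in(thing, picture): "at" ([column, row] in pixels, amid what is visible of it).
- regions_of(thing, picture): "region" (400x640 bool, what is visible of it) and "at" ([column, row] in pixels, amid what is visible of it).
The state is a dict: "time_s": time; "joints": joint angles; "qd": joint speeds; "joint_torque": joint torques, N m; "tcp_pos": TCP position; "tcp_rot": TCP orientation; "wrist_force": force on the tool from outside, world axes, zero at the start; "moment": the same for the moment, N m; "grip_width": finger opening in m; "finger_force": force on a finger pad.
Only numpy, scipy, OpenCV 4.12 (cv2) and the standard library are available. Lean on these libraries where they do the work, as an engineer would, in place of code of your own. Each camera call takes 0.05 s, during which the arm holds its last target. There are 200 camera calls.

## Task

Check the coating on the plain trim piece (the one without a slot): take the gauge out of its cradle, first hold its sprung tip upright on the middle of the round steel zero plate for at least a second, then hold the tip inside the ring mark of the plain trim piece, square to its sloping face. Both times press lightly, so that the sprung tip is pushed about half way in and never hard. Finish while still holding the gauge pressed there; do not let the gauge touch the slotted piece, and leave everything else on the bench where it is.

Things in the scene. Friction and masses are not known exactly. Their poses are not given: they have to be found in the camera images.
- gauge: hand-held coating gauge, black, standing upright in the cradle, 0.13 to 0.26 kg. Housing 30 mm (its x) by 40 mm (its y), from 35 to 120 mm above its origin; a 20 mm thick steel neck below it, and a sprung steel tip at the very bottom. Origin: on the axis at the lower end of the tip when the tip is fully out. z runs up the axis. Small screen on its -x side. It lifts straight up out of the cradle.
- plunger (a joint): how far the gauge's sprung tip is pushed in, m: 0 fully out, 0.010 fully in. It needs about 0.8 N to start moving and 0.4 N more for each mm (2.8 N at half way, 4.8 N fully in); past that the contact is rigid.
- tip (a point): centre of the lower end of the sprung tip (flat, 10 mm across); moves with the tip, z up the gauge's axis
- cradle: grey holder block, fixed, 64 (x) by 74 (y) by 61 mm high, origin at the centre of its underside on the bench. Its open pocket, 34 by 44 mm, takes the lowest 20 mm of the gauge housing; the gauge's origin stands 6 mm above the bench in it.
- zero_face (a point): centre of the top face of the zero plate: a fixed level bare steel disc 64 mm across on a rubber foot 72 mm across, its top 12 mm above the bench
- zero_plate: the zero plate itself; origin at the centre of its underside on the bench
- mark (a point): centre of the ring mark on the plain trim piece: a thin white paper ring, 24 mm inside and 32 mm outside diameter, flush with the face. z is the normal out of the face; x points up the slope, away from the robot; the face slopes 20 degrees (0.35 rad) down towards the robot.
- trim_plain: plain trim piece: black plastic plate 120 (x, up the slope) by 150 (y) by 8 mm without any opening, with a thin flush-looking aluminium strip along its upper edge, fixed on a wooden rest. Origin at the centre of its underside, z normal to the face. The ring mark is at the middle of its face. The upper edge is about 83 mm, the lower edge about 42 mm above the bench.
- trim_slot: the other trim piece, same size, slope and kind of rest but with a rectangular slot 46 by 70 mm through its upper half, and a ring mark below the slot; not to be measured, fixed. Origin and axes as on the plain one.
- sanding_block: bystander: black rubber block 100 x 50 x 28 mm, origin at the centre of its underside
- dye_bottle: bystander: small black bottle, 38 mm across, 85 mm tall, yellow cap, origin at the centre of its underside
- dye_bottle_b: bystander: small black bottle with a label and orange cap, 38 mm across, 85 mm tall, origin at the centre of its underside
- mixing_cup: bystander: white cup, 70 mm across, 70 mm tall, origin at the centre of its underside
- tape_roll: bystander: roll of tape lying flat, 100 mm across, 25 mm tall, origin at the centre of its underside
- brush: bystander: brush lying on the bench
Not all that is in view belongs to the job. What is shaped like the part that bears mark but red is not meant.

How it is judged:
By the outcome, as a careful person would: the job done as asked, in the order asked, and still so for the second after the job is handed in, while the arm keeps its last pose, push and grip.
It also fails if it takes over 40 s, if anything falls off the work surface, if the arm or the gripper's body presses on something with over 40 N, if the wrist force passes 120 N, or if a joint passes its speed limit or range.

## Working session

There is one attempt and no reset: what is moved stays moved. The work goes in short steps, each a Python script; the robot and the scene stay as the last script left them, time stands still between calls to the robot, and variables do not carry over. Pictures are saved under pics/ and viewed, at most 10 in all, crops included, and the job is handed in when it is done.

```bash
ls; mkdir -p pics
cat > h.py <<'E'
from rig import *
import numpy as np, cv2
def save(n,s,crop=None,k=1):
    p=s["pixels"][:,:,::-1]
    if crop: a,b,c,d=crop; p=p[b:d,a:c]
    cv2.imwrite(f"pics/{n}.png",cv2.resize(p,None,fx=k,fy=k,interpolation=cv2.INTER_CUBIC))
def cloud(s):
    z=s["z_map"]; v,u=np.mgrid[0:400,0:640]
    c=np.stack([(u-s["cx"])*z/s["fx"],(v-s["cy"])*z/s["fy"],z],-1)
    return c@np.array(s["rotation"]).T+np.array(s["position"])
E
python3 - <<'E'
from h import *
import pickle
S={}
for n in("side","top"):
    s=snapshot(n);save(n+"0",s);S[n]=s;P=cloud(s)
    print(n,np.round(s["position"],3),np.round(s["rotation"],3).tolist(),s["fx"])
    for t in("gauge","cradle","zero_plate","trim_plain","trim_slot","mark","zero_face"):
        try:
            for r in regions_of(t,s)[:4]:
                m=r["region"]&(s["z_map"]>0);q=P[m]
                print(t,round(r["score"],2),np.round(r["at"]),m.sum(),r["region"].sum(),np.round(np.percentile(q,[3,50,97],axis=0),3).tolist() if len(q) else None)
        except Exception as e: print(t,e)
pickle.dump(S,open("s.pkl","wb"))
E
```

```text
pics
side [ 0.253 -0.904  1.295] [[0.962, -0.211, 0.175], [-0.274, -0.744, 0.609], [0.002, -0.633, -0.774]] 517.7783377185674
gauge 0.63 [355. 216.] 318 320 [[0.63, -0.042, 0.06], [0.643, -0.03, 0.106], [0.666, -0.004, 0.13]]
cradle 0.76 [354. 226.] 553 556 [[0.609, -0.063, 0.004], [0.633, -0.043, 0.047], [0.688, 0.001, 0.065]]
cradle 0.63 [325. 168.] 1318 1320 [[0.572, 0.142, 0.039], [0.626, 0.211, 0.063], [0.68, 0.286, 0.083]]
zero_plate 0.88 [294. 242.] 355 358 [[0.428, -0.02, 0.002], [0.459, 0.007, 0.011], [0.491, 0.038, 0.018]]
zero_plate 0.18 [356. 215.] 317 319 [[0.63, -0.042, 0.06], [0.644, -0.03, 0.105], [0.667, -0.006, 0.13]]
trim_plain 0.67 [326. 166.] 1263 1265 [[0.573, 0.142, 0.043], [0.626, 0.211, 0.063], [0.678, 0.284, 0.083]]
trim_plain 0.64 [201. 141.] 907 910 [[0.206, 0.392, 0.042], [0.259, 0.458, 0.063], [0.312, 0.532, 0.083]]
trim_slot 0.89 [366. 279.] 1711 1721 [[0.56, -0.277, 0.042], [0.608, -0.214, 0.06], [0.673, -0.135, 0.083]]
mark 0.96 [322. 172.] 1276 1278 [[0.572, 0.142, 0.043], [0.625, 0.209, 0.063], [0.677, 0.284, 0.083]]
mark 0.82 [203. 139.] 894 897 [[
[... 738 characters left out ...]
91 [[0.431, -0.017, 0.0], [0.461, 0.014, 0.01], [0.491, 0.043, 0.018]]
zero_plate 0.57 [369. 252.] 132 132 [[0.399, -0.159, 0.012], [0.413, -0.14, 0.057], [0.429, -0.127, 0.088]]
trim_plain 0.66 [253. 181.] 1875 1880 [[0.574, 0.144, 0.042], [0.628, 0.215, 0.063], [0.68, 0.286, 0.083]]
trim_plain 0.56 [163. 300.] 1847 1857 [[0.209, 0.396, 0.043], [0.263, 0.464, 0.063], [0.316, 0.534, 0.083]]
mark 0.93 [165. 296.] 1888 1897 [[0.207, 0.397, 0.041], [0.263, 0.466, 0.063], [0.317, 0.535, 0.083]]
mark 0.79 [257. 182.] 1824 1829 [[0.576, 0.144, 0.042], [0.628, 0.215, 0.063], [0.679, 0.285, 0.083]]
zero_face 0.82 [321. 242.] 377 379 [[0.431, -0.014, 0.0], [0.46, 0.015, 0.011], [0.491, 0.045, 0.018]]
```

View pics/side0.png

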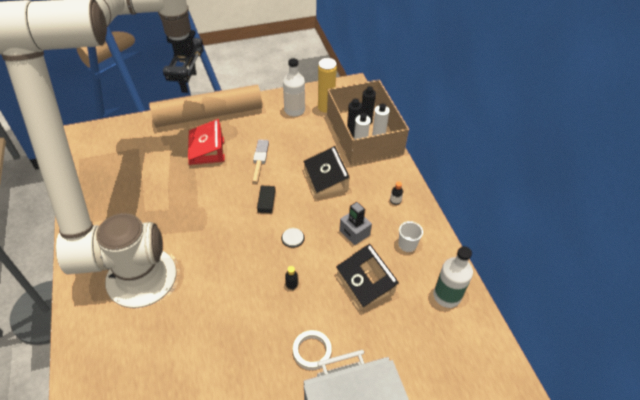

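View pics/top0.png

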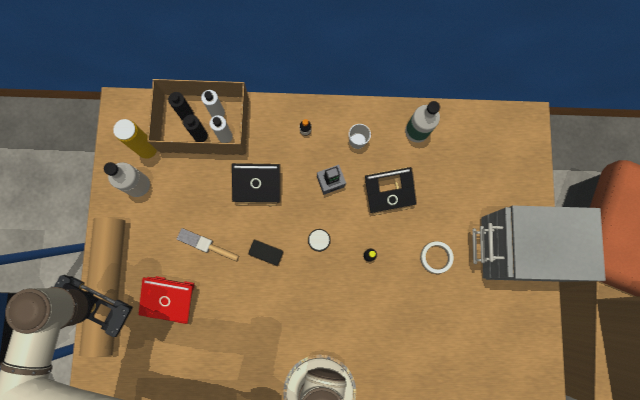

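The black plate without a slot is at side (325,170) / top (256,183). The slotted one is at top (390,190) and the red look-alike at top (165,300). The plain black plate fits the description. I'll confirm with wrist views, which also give a second measurement.

```bash
cat > look.py <<'E'
from h import *
import pickle
o=get_obs();print(o["time_s"],np.round(o["tcp_rot"],3).tolist())
R=np.array([[0,1,0],[1,0,0],[0,0,-1.]])
line_to([0.254,0.571,0.3],vel=0.3)
S=[]
for p in ([0.58,0.17,0.36],[0.6,-0.03,0.36]):
    best=None
    for a in (0,np.pi):
        c,s=np.cos(a),np.sin(a);Q=np.array([[c,-s,0],[s,c,0],[0,0,1.]])@R
        q=inverse_kinematics(p,Q)
        if q is not None and (best is None or abs(q-np.array(get_obs()["joints"])).max()<best[0]): best=(abs(q-np.array(get_obs()["joints"])).max(),Q)
    reach(p,best[1]);s=snapshot("wrist");S.append(s);P=cloud(s)
    print(get_obs()["time_s"],np.round(s["position"],3),np.round(s["rotation"],2).tolist(),np.round(best[1],1).tolist())
    for t in("gauge","cradle","zero_plate","trim_plain","mark"):
        for r in regions_of(t,s)[:2]:
            m=r["region"]&(s["z_map"]>0);q=P[m]
            if len(q):print(t,round(r["score"],2),np.round(r["at"]),m.sum(),np.round(np.percentile(q,[2,50,98],axis=0),3).tolist())
save("w0",S[0]);save("w1",S[1]);pickle.dump(S,open("w.pkl","wb"))
E
python3 look.py
```

```text
0.8 [[0.914, -0.407, 0.0], [-0.407, -0.914, 0.0], [-0.0, -0.0, -1.0]]
3.25 [0.579 0.095 0.554] [[-1.0, -0.0, 0.0], [-0.0, 0.96, 0.28], [-0.0, 0.28, -0.96]] [[-0.0, -1.0, 0.0], [-1.0, 0.0, 0.0], [0.0, 0.0, -1.0]]
gauge 0.83 [266.  21.] 1177 [[0.63, -0.035, 0.055], [0.647, -0.01, 0.125], [0.666, 0.006, 0.128]]
cradle 0.92 [275.  43.] 1682 [[0.612, -0.054, 0.001], [0.639, 0.0, 0.06], [0.687, 0.027, 0.062]]
zero_plate 0.83 [390.  61.] 1583 [[0.429, -0.017, 0.002], [0.462, 0.016, 0.011], [0.492, 0.048, 0.013]]
trim_plain 0.9 [288. 184.] 5978 [[0.572, 0.145, 0.042], [0.629, 0.211, 0.064], [0.68, 0.287, 0.082]]
mark 0.63 [288. 184.] 6106 [[0.572, 0.145, 0.041], [0.629, 0.212, 0.063], [0.681, 0.288, 0.082]]
4.3667 [ 0.599 -0.106  0.554] [[-1.0, -0.0, 0.0], [0.0, 0.96, 0.28], [-0.0, 0.28, -0.96]] [[-0.0, -1.0, 0.0], [-1.0, 0.0, 0.0], [0.0, 0.0, -1.0]]
gauge 0.7 [285. 169.] 779 [[0.631, -0.039, 0.052], [0.647, -0.021, 0.125], [0.666, 0.002, 0.127]]
cradle 0.92 [293. 155.] 1106 [[0.61, -0.059, 0.001], [0.636, -0.031, 0.06], [0.688, 0.023, 0.062]]
zero_plate 0.66 [390. 177.] 1164 [[0.429, -0.018, 0.001], [0.463, 0.013, 0.011], [0.493, 0.046, 0.013]]
trim_plain 0.75 [305. 300.] 2586 [[0.573, 0.143, 0.042], [0.628, 0.241, 0.063], [0.68, 0.288, 0.082]]
mark 0.95 [300. 301.] 2704 [[0.572, 0.142, 0.04], [0.628, 0.241, 0.063], [0.68, 0.29, 0.082]]
mark 0.68 [311.  47.] 5871 [[0.556, -0.255, 0.042], [0.609, -0.195, 0.06], [0.676, -0.127, 0.082]]
```

```bash
cat > meas.py <<'E'
from h import *
import pickle
def rect(q):
    (c,sz,a)=cv2.minAreaRect((q[:,:2]*1000).astype(np.float32)); return np.round(c,1),np.round(sz,1),round(a,1),len(q)
for s in pickle.load(open("w.pkl","rb")):
    P=cloud(s);px=s["pixels"].astype(int);ok=s["z_map"]>0
    X,Y,Z=P[...,0],P[...,1],P[...,2]
    n=ok&(abs(X-.648)<.06)&(abs(Y+.018)<.06)
    g=n&(Z>.115);print("gauge",rect(P[g]),np.median(Z[g]))
    c=n&(Z>.052)&(Z<.07);print("cradle",rect(P[c]),np.median(Z[c]))
    d=ok&(abs(X-.461)<.05)&(abs(Y-.015)<.05)&(Z>.006)
    w=d&(px.min(-1)>110)
    for m in(d,w):
        print("zero",np.round(cv2.minEnclosingCircle((P[m][:,:2]*1000).astype(np.float32)),1) if 0 else cv2.minEnclosingCircle((P[m][:,:2]*1000).astype(np.float32)),P[m].mean(0).round(4),np.median(Z[m]).round(4))
    t=ok&(abs(X-.627)<.065)&(abs(Y-.215)<.08)&(Z>.038)&(px.max(-1)<90)
    q=P[t];A=np.c_[q[:,:2],np.ones(len(q))];k=np.linalg.lstsq(A,q[:,2],rcond=None)[0]
    r=abs(A@k-q[:,2])<.003;k=np.linalg.lstsq(A[r],q[r,2],rcond=None)[0]
    nn=np.array([-k[0],-k[1],1]);nn/=np.linalg.norm(nn)
    print("plane n",nn.round(4),"tilt",np.arccos(nn[2]).round(3),"rect",rect(P[ok&(abs(X-.627)<.07)&(abs(Y-.215)<.085)&(Z>.038)]))
    m=ok&(abs(X-.627)<.035)&(abs(Y-.215)<.035)&(px.min(-1)>110)
    q=P[m];print("mark",len(q),((q.max(0)+q.min(0))/2).round(4),q.mean(0).round(4),np.ptp(q,axis=0).round(4),"z plane",np.r_[q.mean(0)[:2],1]@k)
s=pickle.load(open("w.pkl","rb"))
a=s[0]["pixels"][100:280,180:400,::-1];b=s[1]["pixels"][100:280,180:400,::-1]
cv2.imwrite("pics/crop.png",cv2.resize(np.hstack([a,b]),None,fx=1.8,fy=1.8))
E
python3 meas.py
```

```text
gauge (array([649.6, -16.5]), array([31.1, 40. ]), 22.0, 879) 0.125705552344116
cradle (array([649.8, -16.5]), array([64. , 74.3]), 21.7, 1414) 0.06054105868359691
zero ((459.8818359375, 15.759182929992676), 32.0778923034668) [0.4606 0.0155 0.0113] 0.0113
zero ((459.94708251953125, 15.297286987304688), 31.99152946472168) [0.4603 0.0153 0.0113] 0.0113
plane n [0.0753 0.9698 0.2321] tilt 1.337 rect (array([621.9, 212.9]), array([159.1, 129.7]), 89.9, 58753)
mark 166 [0.6242 0.2169 0.0622] [0.6245 0.2163 0.0622] [0.0295 0.033  0.0133] z plane 0.1825860087352913
gauge (array([630.1, -46.2]), array([89.3, 78.9]), 23.0, 48613) 0.49244887289839834
cradle (array([650. , -16.7]), array([64.2, 74.1]), 21.8, 986) 0.06045741456742862
zero ((460.3155212402344, 15.466235160827637), 32.00372314453125) [0.4608 0.0146 0.0112] 0.0113
zero ((460.07489013671875, 14.953225135803223), 31.772069931030273) [0.4605 0.0142 0.0113] 0.0113
plane n [-0.3433 -0.0073  0.9392] tilt 0.351 rect (array([628.4, 217. ]), array([115.6, 150.8]), 0.8, 2701)
mark 18 [0.6276 0.2295 0.0639] [0.6277 0.2301 0.0634] [0.0182 0.0064 0.0078] z plane 0.06286007122096648
```

View pics/crop.png

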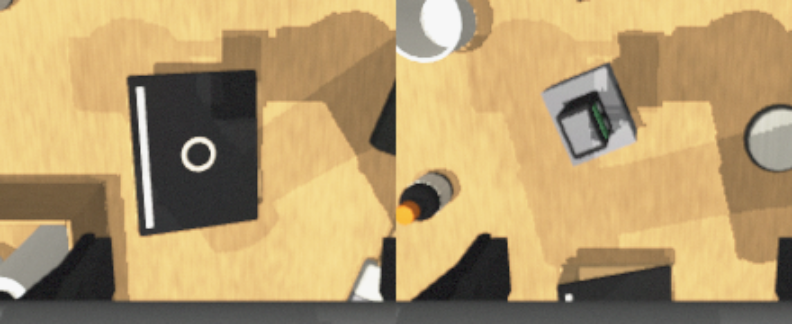

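Left of the crop is the plain plate: ring at crop (198,153), strip at the upper edge, no slot, so it is confirmed. Right is the gauge in the cradle at (585,125), with its screen facing the robot, giving a gauge yaw of 22°. Next I'll refine the plate plane, then plan and grasp.

```bash
cat > plan.py <<'E'
from h import *
import pickle
Ss=[pickle.load(open("w.pkl","rb"))[0]]+list(pickle.load(open("s.pkl","rb")).values())
for s in Ss:
    P=cloud(s);px=s["pixels"].astype(int);X,Y,Z=P[...,0],P[...,1],P[...,2]
    t=(s["z_map"]>0)&(abs(X-.627)<.05)&(abs(Y-.215)<.065)&(Z>.038)&(Z<.09)
    q=P[t];c=np.median(q,0)
    for _ in range(3):
        c=q.mean(0);n=np.linalg.svd(q-c,full_matrices=False)[2][2];n*=np.sign(n[2]);q=q[abs((q-c)@n)<.003]
    m=t&(abs(X-.6255)<.025)&(abs(Y-.216)<.025)&(px.min(-1)>np.median(px[t].min(-1))+60)
    r=P[m];print("n",n.round(4),"tilt",np.arccos(n[2]).round(4),"ring",m.sum(),((r.max(0)+r.min(0))/2).round(4),r.mean(0).round(4),"plane z at .6248,.2165:",c[2]-(n[:2]@(np.array([.6248,.2165])-c[:2]))/n[2])
n=np.array([-.342,0,.9397])
def yrot(y,z): y=y/np.linalg.norm(y);return np.stack([np.cross(y,z),y,z],1)
a=np.deg2rad(22);gy=np.array([-np.sin(a),np.cos(a),0])
print(np.round(get_obs()["joints"],2))
for sg in(1,-1):
    R=yrot(sg*gy,np.array([0,0,-1.]))
    print(sg,inverse_kinematics([.65,-.0165,.073],R),inverse_kinematics([.46,.015,.08],R))
    print(inverse_kinematics(np.array([.6248,.2165,.0625])+.065*n,yrot(np.array([0,sg,0.]),-n)))
E
python3 plan.py
```

```text
n [-0.3476 -0.0057  0.9376] tilt 0.355 ring 175 [0.6243 0.2169 0.0622] [0.6246 0.2162 0.0622] plane z at .6248,.2165: 0.061995046320115633
n [-0.3429 -0.0099  0.9393] tilt 0.3502 ring 64 [0.6238 0.2161 0.0632] [0.6245 0.2165 0.0633] plane z at .6248,.2165: 0.06264263632607266
n [-0.3495 -0.0064  0.9369] tilt 0.3571 ring 51 [0.6266 0.218  0.0625] [0.6273 0.2175 0.0626] plane z at .6248,.2165: 0.06215583124481412
[ 0.22  0.28  0.27 -0.   -1.56 -0.22]
1 [ 0.2229317   0.52223293 -0.07625943  0.         -0.97230396 -1.40975559] [ 0.38718806  0.22634666 -0.53673865  0.         -0.80771102 -1.57401195]
[ 0.69352236  0.30693182 -0.49726643  0.44162894 -0.53693456 -2.61981413]
-1 [ 0.2229317   0.52223293 -0.07625943  0.         -0.97230396  1.73183706] [ 0.38718806  0.22634666 -0.53673865  0.         -0.80771102  1.56758071]
[ 0.69352236  0.30693182 -0.49726643  0.44162894 -0.53693456  0.52177853]
```

```bash
cat > grasp.py <<'E'
from h import *
def yrot(y,z): y=y/np.linalg.norm(y);return np.stack([np.cross(y,z),y,z],1)
a=np.deg2rad(22);R=yrot(np.array([np.sin(a),-np.cos(a),0]),np.array([0,0,-1.]))
if __name__=="__main__":
    gripper_to(.085);reach([.65,-.0165,.20],R)
    print("hit",line_to([.65,-.0165,.074],vel=.1,contact_N=8))
    gripper_to(.0,30);o=get_obs();print(o["time_s"],o["tcp_pos"],o["grip_width"],o["finger_force"],o["wrist_force"])
    line_to([.65,-.0165,.19],vel=.12)
    hold(.3);o=get_obs();print(o["time_s"],o["tcp_pos"],o["grip_width"],o["finger_force"],o["wrist_force"])
    P=[]
    s=snapshot("wrist");save("g1",s)
    s=snapshot("side");save("g2",s,(260,140,460,290),3)
E
python3 grasp.py
```

```text
hit False
8.8417 [ 0.65007079 -0.01656626  0.07399526] 0.03922109449960249 29.93852734565735 [ 0.16186909  0.2096893  -0.3505246 ]
10.2583 [ 0.64984413 -0.01654713  0.18945837] 0.03984534921455446 29.931229948997498 [ 0.28482486 -0.12147388 -2.37660069]
```

View pics/g2.png

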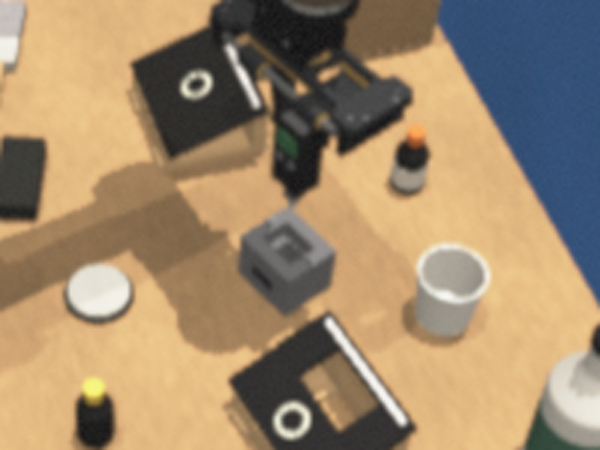

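The gauge at (300,150) hangs upright from the gripper, clear of the cradle. Next is the zero plate at (100,292).

```bash
cat > zero.py <<'E'
from grasp import *
def press(top,R,n):
    "top: TCP position at which the tip should be 8 mm off; press along -n until 2.8 N"
    hold(.4);f=lambda:np.mean([(hold(.03),np.array(get_obs()["wrist_force"])@n)[1] for _ in range(5)])
    f0=f();p=np.array(top);print("base",f0)
    print("hit",line_to(p-.0145*n,vel=.02,contact_N=2.2));hold(.3)
    for _ in range(3):
        F=f()-f0;c=np.array(get_obs()["tcp_pos"]);print("t",get_obs()["time_s"],"F",F,"travel",(p-c)@n)
        e=np.clip((2.8-F)/400,-.004,.003)
        if F<.5: break
        if abs(e)<.0006: break
        line_to(c-e*n,vel=.02);hold(.25)
    return F
if __name__=="__main__":
    z=np.array([0,0,1.]);reach([.46,.015,.17],R);line_to([.46,.015,.088],vel=.1)
    press([.46,.015,.088],R,z)
    s=snapshot("side");save("z1",s,(230,170,350,260),5)
E
python3 zero.py
```

```text
base -2.375833477764984
hit True
t 13.775 F 3.043405586022737 travel 0.013374246536024953
t 14.4417 F 3.1918383713060976 travel 0.012758303458189763
t 15.1083 F 2.3839447414313963 travel 0.011828892468850133
```

View pics/z1.png

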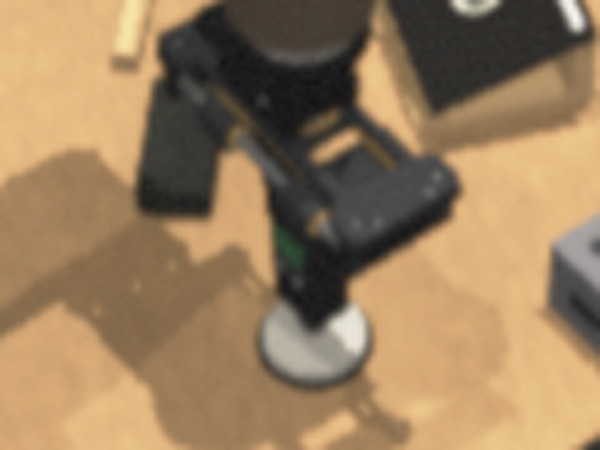

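The gauge stands upright on the middle of the zero plate at (315,335). I'll hold it there a bit longer, then move to the mark.

```bash
cat > mark.py <<'E'
from zero import *
hold(1.3);o=get_obs();print(o["time_s"],"F",o["wrist_force"][2]+2.376,o["tcp_pos"],o["grip_width"])
line_to([.46,.015,.19],vel=.12)
n=np.array([-.342,-.007,0]);n[2]=np.sqrt(1-n@n)
y=np.array([0,-1,0.]);y-=(y@n)*n;Q=yrot(y,-n)
m=np.array([.6248,.2165,.0626])
reach(m+n*.15,Q)
top=m+n*.076
line_to(top,vel=.08)
s=snapshot("side");save("m0",s,(265,110,385,200),5)
press(top,Q,n);hold(.3)
o=get_obs();print(o["time_s"],o["tcp_pos"],o["wrist_force"],(np.array(o["tcp_rot"])[:,2]+n).round(4),o["grip_width"])
s=snapshot("side");save("m1",s,(265,110,385,200),5);save("m2",snapshot("top"),(200,140,320,230),5)
E
python3 mark.py
```

```text
16.9583 F 3.124757798036266 [0.45941455 0.01480043 0.07513432] 0.039682919959609
base -2.0329382055214458
hit True
t 21.7667 F 3.104068153711316 travel 0.013757897382726248
t 22.4333 F 2.905930248588198 travel 0.013037615352171432
22.7333 [0.60191028 0.21527291 0.12128085] [-0.42985232  1.16986372  0.95608761] [-0.0028 -0.0023 -0.001 ] 0.039728609618965634
```

View pics/m1.png

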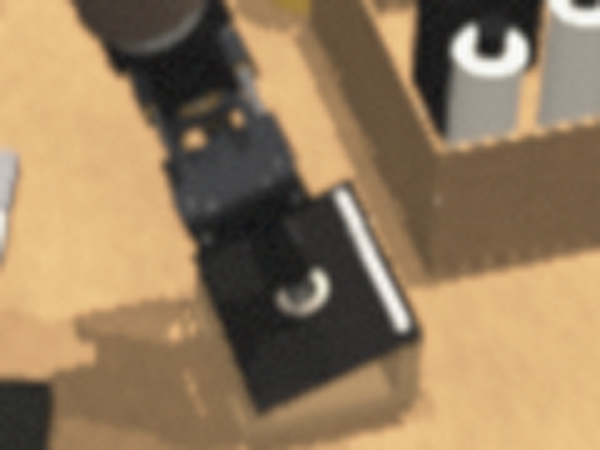

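View pics/m0.png

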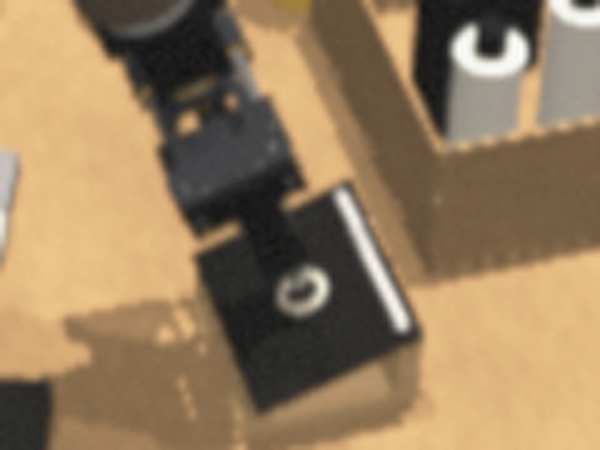

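In m1 the sprung tip at crop (299,291) sits inside the ring centred at (303,289). The force is about 2.9 N, roughly half way in. I'm handing it in.

```bash
python3 -c "
from rig import *
hold(1.0);o=get_obs();print(o['time_s'],o['tcp_pos'],o['wrist_force']);print(job_done())"
```

```text
23.8333 [0.60192762 0.21533997 0.12131041] [-0.35774134  1.03371131  0.73805144]
the job is handed in; nothing more can be done
None
```

I handed the job in at about 24 s: the gauge was held on the zero plate for over a second, and it is now held inside the plain piece's ring mark, square to the face at about 2.8 N (roughly half way in).

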